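# Seat the row of domed plugs on a gearbox valve body with the fingertips

### The arm

A 6-joint arm with a two-finger parallel gripper is mounted at the origin on the work surface. World frame = base frame: x ahead of the robot, y to its left, z up, the work surface at z = 0. Lengths are in m, angles in rad, forces in N, time in s.
With the tool pointing down it reaches from about 0.325 to 0.85 m from the base axis. Payload 4.4 kg.
Tool frame: the origin (TCP) lies at the very end of the fingers, on their centre line; the grasp point (between the pads) lies 19 mm behind it; z points along the fingers, y is the line along which they close (so a half turn about z gives the same grasp; the last joint's range is limited). The gripper opens to 94 mm and grips with 3 to 60 N. Pads are 16 mm wide; open, the fingers measure 119 mm over their backs; the gripper's body (75 mm by 177 mm) begins 78 mm behind the grasp point.
Start: joints at [1.073, 0.207, 1.542, -0, 1.393, -0.15], TCP at [0.195, 0.541, 0.205] pointing down, gripper open.
Joint ranges: [-2.73, 2.73], [-0.86, 2.22], [0.23, 2.46], [-1.11, 4.25], [0.08, 2.63], [-2.82, 2.82]. Speed limits (rad/s): [2.79, 2.79, 3.14, 3.14, 3.14, 3.14].

### API

Orientations are given as a 3x3 rotation matrix whose columns are the frame's x, y, z axes.
In Python, from rig import ctrl gives the robot as it stands. The module is installed in compiled form; this text tells all that it offers.
- The arm moves only by the shell command python3 -m inch FILE, which reads ROWS from the file FILE. ROWS is a JSON list of rows, 1 to 5 of them, each an object with the fields jaw (the opening from 0.0 (shut) to 1.0 (fully open)), pos (a list: dx, dy, dz in m), turn (a turn about the tool's z in rad); a field left out counts as zero (the opening has to be given); each row shifts and turns the commanded pose from where the row before left it, along the tool's axes as they then stand; what a row does not reach is not made up. A row lasts 1/12 s, in which the tool goes at most 0.0417 m and 0.125 rad, less where a joint would pass 70% of its speed; a pose out of reach is approached as far as the arm can. The fingers move at their own pace and stop on an object; the grip force is fixed at half the most. Time passes only in rows, so rows that do not move let the fingers close. It prints the time, the measured TCP pose, the force, the opening and the grip force at its end. Input that does not fit is refused with a message, and nothing moves.
- ctrl.read_state(): the state, without advancing time (a new reading comes with each control period).
- ctrl.get_image(name): name is "scene" or "top"; returns (picture, depth): 400x640x3 uint8, blue, green, red; 400x640 float32, m along the optical axis (not along the pixel's ray), 0 where there is no reading.
- ctrl.get_calibration(name): a dict with "mtx" (3x3 intrinsics, pixels), "pose" (4x4, takes a point from camera to world coordinates). Camera axes: x right, y down, z forward; pixel columns grow to the right and rows downward; lengths in m; the calibration is good to about 2 mm. A picture is of the moment at which its call begins. get_calibration takes no time and is no camera call.
- ctrl.finish_job(): hands the job in; it is judged then, once.
The state is a dict: "t": time; "joints": joint angles; "joint_vel": joint speeds; "joint_torque": joint torques, N m; "ee_pos": TCP position; "ee_rot": TCP orientation; "force": force on the tool from outside, world axes, zero at the start; "ft_torque": the same for the moment, N m; "gripper_width": opening from 0.0 (shut) to 1.0 (fully open); "grasp_force": force on a finger pad.
Only numpy, scipy, OpenCV 4.12 (cv2) and the standard library are available. Lean on these libraries where they do the work, as an engineer would, in place of code of your own. Each camera call takes 0.05 s, during which the arm holds its last target. There are 200 camera calls.

### The job

Run your fingertips lightly along the curved row of five domed steel plugs on the valve body, starting at the end by the round solenoid can and taking them one after another, so that each plug goes fully home. Do not pick up, shove or lean hard on the valve body, leave the loose spool standing on it and the other things as they are, and finish clear of everything.

Things in the scene. Friction and masses are not known exactly. Their poses are not given: they have to be found in the camera images.
- valve_body: gearbox valve body, a loose 2.6 kg aluminium block 220 x 130 mm with a dark steel plate on top, flat on the table at any yaw; origin at the centre of its underside, x along its length, z up; plate top 40 mm above the origin. Five domed steel plugs stand in one row on it, an arc of radius 110 mm, 40 mm apart. Bolt heads (12 mm diameter, 5 mm tall) stand 35 mm or more from the row
- solenoid_top (a point): top middle of the round solenoid can fixed on the plate (24 mm diameter, 28 mm tall); it stands about 38 mm from plug 1 and marks the starting end of the row
- plug1 (a joint): how far domed plug 1 of the row (nearest the solenoid can) is pressed in, m: 0 = crown 5.5 mm above the plate, 0.004 = fully home, crown 1.5 mm above the plate. Stays where it is pushed; moves straight down under about 1.5 N
- plug1_top (a point): the crown (top middle) of domed plug 1, a smooth spherical cap of radius 18 mm, about 26 mm across at the plate; the point goes down with the plug. A fingertip drawn sideways across the dome, at the height of a fully home crown, also pushes it down
- plug2 (a joint): how far domed plug 2 of the row (counted from the solenoid can) is pressed in, m: 0 = crown 5.5 mm above the plate, 0.004 = fully home, crown 1.5 mm above the plate. Stays where it is pushed; moves straight down under about 1.5 N
- plug2_top (a point): the crown (top middle) of domed plug 2, a smooth spherical cap of radius 18 mm, about 26 mm across at the plate; the point goes down with the plug. A fingertip drawn sideways across the dome, at the height of a fully home crown, also pushes it down
- plug3 (a joint): how far domed plug 3 of the row (counted from the solenoid can) is pressed in, m: 0 = crown 5.5 mm above the plate, 0.004 = fully home, crown 1.5 mm above the plate. Stays where it is pushed; moves straight down under about 1.5 N
- plug3_top (a point): the crown (top middle) of domed plug 3, a smooth spherical cap of radius 18 mm, about 26 mm across at the plate; the point goes down with the plug. A fingertip drawn sideways across the dome, at the height of a fully home crown, also pushes it down
- plug4 (a joint): how far domed plug 4 of the row (counted from the solenoid can) is pressed in, m: 0 = crown 5.5 mm above the plate, 0.004 = fully home, crown 1.5 mm above the plate. Stays where it is pushed; moves straight down under about 1.5 N
- plug4_top (a point): the crown (top middle) of domed plug 4, a smooth spherical cap of radius 18 mm, about 26 mm across at the plate; the point goes down with the plug. A fingertip drawn sideways across the dome, at the height of a fully home crown, also pushes it down
- plug5 (a joint): how far domed plug 5 of the row (farthest from the solenoid can) is pressed in, m: 0 = crown 5.5 mm above the plate, 0.004 = fully home, crown 1.5 mm above the plate. Stays where it is pushed; moves straight down under about 1.5 N
- plug5_top (a point): the crown (top middle) of domed plug 5, a smooth spherical cap of radius 18 mm, about 26 mm across at the plate; the point goes down with the plug. A fingertip drawn sideways across the dome, at the height of a fully home crown, also pushes it down
- spool: bystander: a loose steel valve spool, 18 mm diameter and 36 mm tall, standing on the plate beside the row (near x 22, y -40 mm of the valve body); origin at the centre of its underside
- bolt_tub: bystander: a pink open tub of bolts, 150 x 150 x 80 mm, on the table; origin at the centre of its underside
- ratchet: bystander: a steel ratchet handle with a black grip lying on the table, 216 mm long, up to 42 mm tall; origin at the middle of its underside, its x axis along it towards the black grip
- screwdriver: bystander: a screwdriver with a red handle lying on the table beside the valve body, about 200 mm long, its handle to its -x

How it is judged:
By the outcome, as a careful person would: the job done as asked, in the order asked, and still so for the second after the job is handed in, with the robot touching nothing.
It also fails if it takes over 42 s, if anything falls off the work surface, if the arm or the gripper's body presses on something with over 40 N, if the wrist force passes 120 N, or if a joint passes its speed limit or range.

## Working session

There is one attempt and no reset: what is moved stays moved. The work goes in short steps, Python scripts to look and compute and a shell command to move; the robot and the scene stay as the last step left them, time stands still between calls to the robot, and variables do not carry over. Pictures are saved under pics/ and viewed, at most 10 in all, crops included, and the job is handed in when it is done.

```bash
mkdir -p pics; python3 - <<'E'
from rig import ctrl
import cv2,numpy as np
for n in("scene","top"):
    im,d=ctrl.get_image(n);c=ctrl.get_calibration(n)
    cv2.imwrite(f"pics/{n}0.png",im);np.savez(f"{n}0.npz",im=im,d=d,K=c["mtx"],T=c["pose"])
    print(n,c["mtx"].round(1).tolist(),c["pose"].round(3).tolist())
s=ctrl.read_state();print(s["t"],s["ee_pos"],s["ee_rot"],s["force"])
E
```

```text
scene [[364.1, 0.0, 315.2], [0.0, 364.1, 199.9], [0.0, 0.0, 1.0]] [[-0.716, 0.428, -0.552, 1.055], [0.698, 0.436, -0.568, 0.5], [-0.002, -0.792, -0.611, 0.611], [0.0, 0.0, 0.0, 1.0]]
top [[482.9, 0.0, 312.9], [0.0, 482.9, 202.7], [0.0, 0.0, 1.0]] [[0.013, -0.986, 0.166, 0.368], [-1.0, -0.014, -0.005, -0.002], [0.007, -0.166, -0.986, 1.24], [0.0, 0.0, 0.0, 1.0]]
0.1 [0.19511491 0.54011135 0.20441387] [[-9.40461561e-01  3.39898722e-01 -9.54067630e-04]
 [ 3.39899942e-01  9.40459876e-01 -1.80326462e-03]
 [ 2.84334984e-04 -2.02018859e-03 -9.99997919e-01]] [-0.38118121 -0.22288008 -0.09426782]
```

View pics/scene0.png

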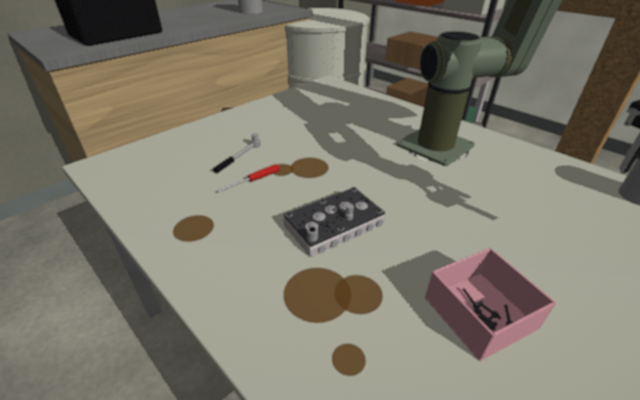

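View pics/top0.png

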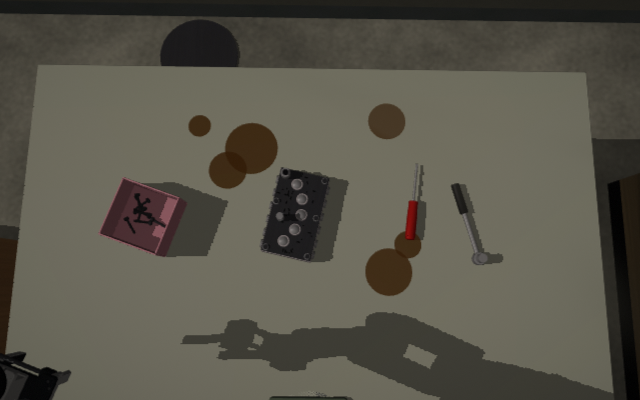

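The top view shows the valve body around (295,214), with the five plugs from (297,184) to (283,241) and the solenoid near (287,173). In the scene view the body is around (335,218). I'll enlarge both.

```bash
python3 - <<'E'
import cv2,numpy as np
a=np.load("top0.npz")["im"][160:270,250:340];b=np.load("scene0.npz")["im"][180:260,275:395]
a=cv2.resize(a,None,fx=5,fy=5,interpolation=cv2.INTER_CUBIC);b=cv2.resize(b,None,fx=5,fy=5,interpolation=cv2.INTER_CUBIC)
cv2.imwrite("pics/ct.png",cv2.convertScaleAbs(a,alpha=1.3));cv2.imwrite("pics/cs.png",b)
E
```

```text
(no output)
```

View pics/ct.png

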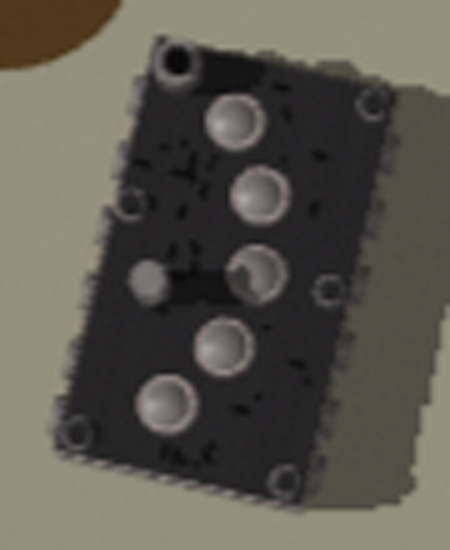

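View pics/cs.png

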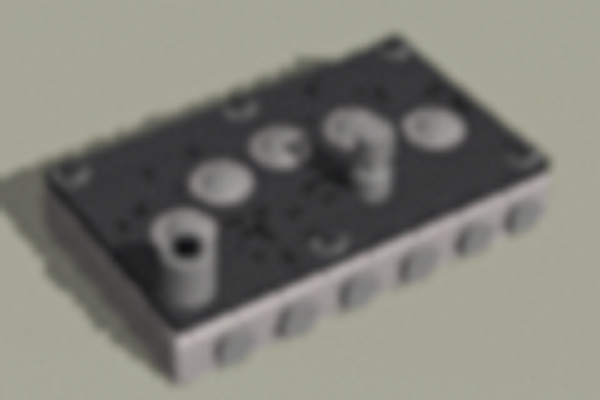

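The top crop shows plug rims at (235,122), (260,194), (258,273), (224,347), (166,404), the solenoid at (178,60), and the spool at (150,282). In the scene crop the solenoid top is at about (185,222), and the spool stands in front of the 4th plug. Next I'll measure these in both views.

```bash
cat > h.py <<'E'
import numpy as np
def load(n):
    z=np.load(n+"0.npz");return z["im"],z["d"],z["K"],z["T"]
def ray(n,uv,z):
    _,_,K,T=load(n);d=T[:3,:3]@np.linalg.solve(K,[*uv,1]);o=T[:3,3];return o+d*(z-o[2])/d[2]
def proj(n,p):
    _,_,K,T=load(n);q=K@(T[:3,:3].T@(np.array(p)-T[:3,3]));return q[:2]/q[2]
def cloud(n):
    _,d,K,T=load(n);v,u=np.mgrid[:400,:640];P=np.stack([(u-K[0,2])/K[0,0]*d,(v-K[1,2])/K[1,1]*d,d],-1)
    return P@T[:3,:3].T+T[:3,3]
E
python3 - <<'E'
from h import *
import cv2
im=load("top")[0];g=cv2.cvtColor(im,cv2.COLOR_BGR2GRAY)[160:270,250:340]
C=cloud("top");S=cloud("scene")
m=np.zeros_like(g);cv2.fillPoly(m,[np.array([(31,8),(78,18),(61,100),(12,89)])],255)
b=((cv2.GaussianBlur(g,(3,3),0)>75)&(m>0)).astype(np.uint8)
n,l,st,ce=cv2.connectedComponentsWithStats(b)
for s,c in zip(st[1:],ce[1:]):
    if s[4]>15:
        u=c+[250,160];i,j=u.round().astype(int)
        p=ray("top",u,.04);print(s,u.round(2),"ray",p.round(4),"depthz",C[j,i].round(4),"scene",((proj("scene",p)-[275,180])*5).round(0))
P=[(235,122),(260,194),(258,273),(224,347),(166,404)]
print([ray("top",np.array(q)/5-.4+[250,160],.04).round(4).tolist() for q in P])
for N,X in(("top",C),("scene",S)):
    Z=X[...,2];k=(Z>.03)&(Z<.05)&(abs(X[...,0]-.57)<.12)&(abs(X[...,1]-.04)<.12);print(N,k.sum(),np.percentile(Z[k],[5,25,50,75,95]).round(4),X[k].mean(0))
    (c,wh,a)=cv2.minAreaRect(X[k][:,:2].astype(np.float32)*1000);print(c,wh,a)
E
```

```text
[42 20 10 10 65] [295.75 184.37] ray [0.6161 0.037  0.04  ] depthz [0.6156 0.0361 0.0469] scene [185. 232.]
[46 34 11 10 71] [300.83 198.82] ray [0.5791 0.0235 0.04  ] depthz [0.577  0.0228 0.0494] scene [220. 183.]
[47 50  8  9 28] [300.64 213.79] ray [0.5409 0.0233 0.04  ] depthz [0.5397 0.0223 0.0446] scene [275. 148.]
[27 53  5  6 27] [279.07 215.59] ray [0.5356 0.0773 0.04  ] depthz [0.5294 0.075  0.0769] scene [364. 194.]
[39 65 10 10 63] [292.76 229.73] ray [0.5004 0.0423 0.04  ] depthz [0.4986 0.0413 0.0504] scene [358. 130.]
[28 75 11 11 83] [282.42 240.49] ray [0.4732 0.0675 0.04  ] depthz [0.4733 0.0678 0.0522] scene [432. 128.]
[[0.6171, 0.0348, 0.04], [0.5802, 0.0215, 0.04], [0.5399, 0.0219, 0.04], [0.5023, 0.0382, 0.04], [0.4734, 0.0665, 0.04]]
top 3887 [0.0371 0.0395 0.0412 0.0429 0.0457] [0.54611943 0.03721446 0.04124329]
(544.6180419921875, 37.62287139892578) (133.83828735351562, 215.2716827392578) 79.35616302490234
scene 2905 [0.0334 0.0401 0.0411 0.042  0.0446] [0.55598221 0.04420667 0.04069241]
(543.4984130859375, 38.26648712158203) (131.3785400390625, 216.1600799560547) 77.96581268310547
```

Spacings come out at 39–41 mm, the plate at z≈0.041, and both views agree (plug 1 is hidden behind the solenoid in the scene view). I'll fit the known arc and work out the tool-axis moves.

```bash
python3 - <<'E'
from h import *
from rig import ctrl
P=np.array([[0.6171,0.0348],[0.5802,0.0215],[0.5399,0.0219],[0.5023,0.0382],[0.4734,0.0665]])
a=(np.arange(5)-2)*.3636;M=.11*np.c_[np.cos(a),np.sin(a)]
best=None
for f in(1,-1):
    m=M*[1,f];U,_,Vt=np.linalg.svd((m-m.mean(0)).T@(P-P.mean(0)));D=np.diag([1,np.linalg.det(U@Vt)]);R=U@D@Vt
    Q=(m-m.mean(0))@R+P.mean(0);e=np.linalg.norm(Q-P,axis=1).max()
    if best is None or e<best[0]:best=(e,Q)
print(best[0],best[1].round(4).tolist());np.save("plugs.npy",best[1])
s=ctrl.read_state();R=s["ee_rot"]
W=np.vstack([s["ee_pos"][:2],best[1]]);print(((np.diff(W,axis=0))@R[:2,:2]).round(4))
sol=ray("top",np.array([178,60])/5-.4+[250,160],.068);sp=ray("top",[279.07,215.59],.076);print(sol,sp,np.linalg.norm(sol[:2]-W[1]),np.linalg.norm(W[1:]-sp[:2],axis=1))
E
```

```text
0.0010892924917210785 [[0.617, 0.0345], [0.5794, 0.0216], [0.5396, 0.0229], [0.5029, 0.0382], [0.4741, 0.0656]]
[[-0.5686 -0.3321]
 [ 0.031  -0.0249]
 [ 0.0378 -0.0123]
 [ 0.0397  0.002 ]
 [ 0.0364  0.016 ]]
[0.64232661 0.06292827 0.068     ] [0.53054594 0.07494465 0.076     ] 0.03807350934213644 [0.09541034 0.07230627 0.05283252 0.04594569 0.05723933]
```

```bash
echo '[{"jaw": 0, "pos": [-0.035, -0.02, 0]}, {"jaw": 0, "pos": [-0.035, -0.02, 0]}, {"jaw": 0, "pos": [-0.035, -0.02, 0]}, {"jaw": 0, "pos": [-0.035, -0.02, 0]}, {"jaw": 0, "pos": [-0.035, -0.02, 0]}]' > mv.in && python3 -m inch mv.in
```

```text
t: 0.52
ee_pos: [0.3264, 0.3856, 0.205]
ee_rot: [[-0.941, 0.339, -0.001], [0.339, 0.941, -0.001], [0.0, -0.001, -1.0]]
force: [1.0, 0.7, 0.1]
gripper_width: 0.683
grasp_force: 0.0
```

```bash
echo '[{"jaw": 0, "pos": [-0.035, -0.021, 0]}, {"jaw": 0, "pos": [-0.035, -0.021, 0]}, {"jaw": 0, "pos": [-0.035, -0.021, 0]}, {"jaw": 0, "pos": [-0.035, -0.021, 0]}, {"jaw": 0, "pos": [-0.035, -0.021, 0]}]' > mv.in && python3 -m inch mv.in; echo '[{"jaw": 0, "pos": [-0.035, -0.021, 0]}, {"jaw": 0, "pos": [-0.035, -0.021, 0]}, {"jaw": 0, "pos": [-0.035, -0.021, 0]}, {"jaw": 0, "pos": [-0.035, -0.021, 0]}, {"jaw": 0, "pos": [-0.035, -0.021, 0]}]' > mv.in && python3 -m inch mv.in;  echo '[{"jaw": 0, "pos": [-0.022, -0.011, 0.02]}, {"jaw": 0, "pos": [-0.022, -0.011, 0.02]}, {"jaw": 0, "pos": [0, 0, 0.04]}, {"jaw": 0, "pos": [0, 0, 0.03]}, {"jaw": 0}]' > mv.in && python3 -m inch mv.in
```

```text
t: 0.93
ee_pos: [0.4555, 0.2272, 0.2051]
ee_rot: [[-0.94, 0.34, -0.001], [0.34, 0.94, 0.0], [0.001, -0.0, -1.0]]
force: [0.4, 0.8, 0.2]
gripper_width: 0.327
grasp_force: 0.0
t: 1.35
ee_pos: [0.5844, 0.069, 0.2049]
ee_rot: [[-0.94, 0.34, -0.001], [0.34, 0.94, 0.0], [0.001, -0.0, -1.0]]
force: [0.6, 0.8, 0.9]
gripper_width: 0.007
grasp_force: 0.0
t: 1.77
ee_pos: [0.6112, 0.0349, 0.0869]
ee_rot: [[-0.94, 0.341, -0.016], [0.341, 0.94, 0.001], [0.016, -0.004, -1.0]]
force: [-2.3, -0.2, -0.7]
gripper_width: 0.006
grasp_force: 0.0
```

```bash
echo '[{"jaw": 0}, {"jaw": 0}]' > mv.in && python3 -m inch mv.in; python3 - <<'E'
from rig import ctrl
import numpy as np,cv2
s=ctrl.read_state();p=np.load("plugs.npy");print(s["ee_pos"],s["force"],s["ee_rot"][:,2],(p-s["ee_pos"][:2])@s["ee_rot"][:2,:2])
im,d=ctrl.get_image("scene");b=cv2.resize(im[150:270,265:405],None,fx=5,fy=5,interpolation=cv2.INTER_CUBIC);cv2.imwrite("pics/c2.png",b)
E
```

```text
t: 1.93
ee_pos: [0.6187, 0.0353, 0.0969]
ee_rot: [[-0.941, 0.34, 0.002], [0.34, 0.941, -0.0], [-0.002, 0.001, -1.0]]
force: [1.0, 0.0, 0.4]
gripper_width: 0.005
grasp_force: 0.0
[0.61869928 0.03530056 0.09693977] [1.03714829 0.0173164  0.40351103] [ 1.98991397e-03 -1.49379209e-04 -9.99998009e-01] [[ 0.00136173 -0.00131566]
 [ 0.03235452 -0.02624708]
 [ 0.07018771 -0.03852622]
 [ 0.10991443 -0.0365475 ]
 [ 0.14634023 -0.02056967]]
```

View pics/c2.png

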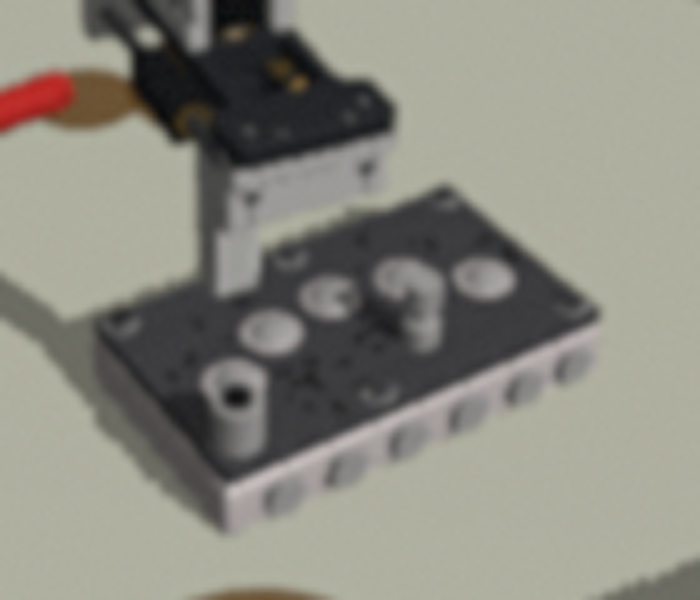

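The tip stands over plug 1, above and left of plug 2 at (270,330) in the crop. There's a wide bracket higher up the fingers at about (310,185), so before going lower I'll check from depth how high it starts relative to the spool and solenoid.

```bash
python3 - <<'E'
from rig import ctrl
import h,numpy as np
s=ctrl.read_state();R=s["ee_rot"];p0=s["ee_pos"]
for n in("scene","top"):
    im,d=ctrl.get_image(n);c=ctrl.get_calibration(n);np.savez(f"{n}0.npz" if 0 else f"{n}1.npz",im=im,d=d)
    K,T=c["mtx"],c["pose"];v,u=np.mgrid[:400,:640]
    X=np.stack([(u-K[0,2])/K[0,0]*d,(v-K[1,2])/K[1,1]*d,d],-1)@T[:3,:3].T+T[:3,3]
    L=((X-p0)@R)[d>0];print(n)
    for a in range(0,140,10):
        k=(-L[:,2]*1000>=a-5)&(-L[:,2]*1000<a+5)&(abs(L[:,0])<.12)&(abs(L[:,1])<.15)
        if k.sum()>3:print(a,k.sum(),(np.percentile(L[k,:2],[2,98],axis=0)*1000).round().tolist())
E
```

```text
scene
10 26 [[-10.0, -7.0], [8.0, 13.0]]
20 46 [[-10.0, -13.0], [9.0, 13.0]]
30 50 [[-10.0, -11.0], [9.0, 13.0]]
40 44 [[-10.0, -12.0], [9.0, 13.0]]
50 22 [[-10.0, -12.0], [-8.0, 13.0]]
60 16 [[-10.0, -10.0], [-8.0, 12.0]]
70 21 [[-10.0, -10.0], [-8.0, 13.0]]
80 5 [[-10.0, -10.0], [-9.0, 10.0]]
100 114 [[-34.0, -75.0], [30.0, 81.0]]
110 258 [[-34.0, -75.0], [31.0, 81.0]]
120 376 [[-34.0, -74.0], [28.0, 86.0]]
130 233 [[-34.0, -77.0], [31.0, 89.0]]
top
110 59 [[19.0, -76.0], [32.0, 58.0]]
120 157 [[20.0, -41.0], [32.0, 57.0]]
130 24 [[0.0, -88.0], [32.0, 49.0]]
```

The fingers are a 19 x 26 mm prism up to 95 mm above the tip, so the clearance is fine. Descending over plug 1.

```bash
echo '[{"jaw": 0, "pos": [0.001, -0.003, 0.02]}, {"jaw": 0, "pos": [0, 0, 0.017]}, {"jaw": 0, "pos": [0, 0, 0.008]}, {"jaw": 0}, {"jaw": 0}]' > mv.in && python3 -m inch mv.in; echo '[{"jaw": 0, "pos": [0, 0, 0.002]}, {"jaw": 0}, {"jaw": 0}]' > mv.in && python3 -m inch mv.in;echo '[{"jaw": 0, "pos": [0, 0, 0.002]}, {"jaw": 0}, {"jaw": 0}]' > mv.in && python3 -m inch mv.in
```

```text
t: 2.5
ee_pos: [0.6162, 0.0328, 0.0513]
ee_rot: [[-0.941, 0.34, 0.001], [0.34, 0.941, -0.0], [-0.001, 0.0, -1.0]]
force: [-0.2, 1.3, 1.6]
gripper_width: 0.006
grasp_force: 0.0
t: 2.75
ee_pos: [0.6166, 0.0326, 0.0495]
ee_rot: [[-0.94, 0.34, 0.002], [0.34, 0.94, -0.0], [-0.002, 0.0, -1.0]]
force: [-0.6, -0.6, 0.1]
gripper_width: 0.002
grasp_force: 0.0
t: 3.0
ee_pos: [0.6157, 0.0327, 0.0465]
ee_rot: [[-0.94, 0.34, -0.0], [0.34, 0.94, 0.0], [0.0, -0.0, -1.0]]
force: [0.8, -0.6, -1.0]
gripper_width: 0.004
grasp_force: 0.0
```

```bash
for i in 1 2 3; do echo '[{"jaw": 0, "pos": [0, 0, 0.001]}, {"jaw": 0}]' > mv.in && python3 -m inch mv.in | grep -E "ee_pos|^force"; echo '[{"jaw": 0}]' > mv.in && python3 -m inch mv.in| grep -E "ee_pos|^force"; done
```

```text
ee_pos: [0.6156, 0.0326, 0.0453]
force: [0.8, 0.1, -0.3]
ee_pos: [0.6156, 0.0327, 0.0453]
force: [-0.1, -1.4, -0.2]
ee_pos: [0.6158, 0.0327, 0.0445]
force: [0.1, 0.5, 1.6]
ee_pos: [0.6158, 0.0326, 0.0445]
force: [-0.6, 0.1, -0.1]
ee_pos: [0.6159, 0.0326, 0.0435]
force: [-0.8, 0.0, 1.5]
ee_pos: [0.6158, 0.0326, 0.0435]
force: [-0.9, 0.1, 0.0]
```

```bash
for i in 1 2; do echo '[{"jaw": 0, "pos": [0, 0, 0.0005]}, {"jaw": 0}]' > mv.in && python3 -m inch mv.in | grep -E "ee_pos|^force"; echo '[{"jaw": 0}]' > mv.in && python3 -m inch mv.in| grep -E "ee_pos|^force"; done
```

```text
ee_pos: [0.6159, 0.0326, 0.043]
force: [-0.3, -0.2, 0.9]
ee_pos: [0.6159, 0.0326, 0.043]
force: [0.4, -0.0, 0.9]
ee_pos: [0.6158, 0.0326, 0.0425]
force: [-0.0, 0.1, 2.0]
ee_pos: [0.6158, 0.0326, 0.0425]
force: [-0.4, 0.2, 2.0]
```

```bash
for i in 1 2; do echo '[{"jaw": 0, "pos": [0, 0, 0.0005]}, {"jaw": 0}]' > mv.in && python3 -m inch mv.in | grep -E "ee_pos|^force"; echo '[{"jaw": 0}]' > mv.in && python3 -m inch mv.in| grep -E "ee_pos|^force"; done
```

```text
ee_pos: [0.6158, 0.0327, 0.0419]
force: [1.1, -0.4, 1.0]
ee_pos: [0.6158, 0.0326, 0.0419]
force: [-0.9, 0.6, 1.0]
ee_pos: [0.6158, 0.0327, 0.0416]
force: [-0.7, -0.1, 2.1]
ee_pos: [0.6159, 0.0327, 0.0416]
force: [-0.8, 0.2, 1.6]
```

```bash
for i in 1 2; do echo '[{"jaw": 0, "pos": [0, 0, 0.0003]}, {"jaw": 0}]' > mv.in && python3 -m inch mv.in | grep -E "ee_pos|^force"; echo '[{"jaw": 0}]' > mv.in && python3 -m inch mv.in| grep -E "ee_pos|^force"; done
```

```text
ee_pos: [0.6159, 0.0326, 0.0415]
force: [-0.9, -0.9, 3.9]
ee_pos: [0.6159, 0.0326, 0.0415]
force: [-1.5, -0.2, 3.4]
ee_pos: [0.6159, 0.0327, 0.0414]
force: [-1.7, 0.2, 5.6]
ee_pos: [0.616, 0.0326, 0.0414]
force: [-1.3, -0.8, 5.6]
```

Plug 1 is home: the force climbs with the tip held at z=0.0415, which matches plate height + 1.5 mm. I'll ease off slightly and drag to plug 2.

```bash
echo '[{"jaw": 0, "pos": [0.002, -0.0015, -0.0003]}, {"jaw": 0, "pos": [0.003, -0.0023, 0]}, {"jaw": 0, "pos": [0.003, -0.0023, 0]}, {"jaw": 0, "pos": [0.003, -0.0023, 0]}, {"jaw": 0, "pos": [0.003, -0.0023, 0]}]' > mv.in && python3 -m inch mv.in| grep -E "ee_pos|^force"; echo '[{"jaw": 0, "pos": [0.003, -0.0023, 0]}, {"jaw": 0, "pos": [0.003, -0.0023, 0]}, {"jaw": 0, "pos": [0.002, -0.0015, 0]}, {"jaw": 0, "pos": [0.002, -0.0015, 0]}, {"jaw": 0}]' > mv.in && python3 -m inch mv.in| grep -E "ee_pos|^force"
```

```text
ee_pos: [0.5978, 0.0273, 0.0404]
force: [0.8, 0.6, -0.1]
ee_pos: [0.5865, 0.0233, 0.0414]
force: [0.7, -0.6, 3.4]
```

```bash
echo '[{"jaw": 0, "pos": [0.003, -0.002, -0.0003]}, {"jaw": 0, "pos": [0.003, -0.002, 0]}, {"jaw": 0}]' > mv.in && python3 -m inch mv.in| grep -E "ee_pos|^force"; echo '[{"jaw": 0}]' > mv.in && python3 -m inch mv.in| grep -E "ee_pos|^force"
```

```text
ee_pos: [0.5795, 0.0217, 0.0416]
force: [-0.2, -0.1, 3.0]
ee_pos: [0.5795, 0.0217, 0.0416]
force: [0.2, -0.8, 4.0]
```

```bash
for i in 1 2; do echo '[{"jaw": 0, "pos": [0.0038, -0.0012, 0]}, {"jaw": 0, "pos": [0.0038, -0.0012, 0]}, {"jaw": 0, "pos": [0.0038, -0.0012, 0]}, {"jaw": 0, "pos": [0.0038, -0.0012, 0]}, {"jaw": 0, "pos": [0.0038, -0.0012, 0]}]' > mv.in && python3 -m inch mv.in| grep -E "ee_pos|^force"; done; echo '[{"jaw": 0}, {"jaw": 0}]' > mv.in && python3 -m inch mv.in| grep -E "ee_pos|^force"
```

```text
ee_pos: [0.5584, 0.0229, 0.0405]
force: [3.0, 0.2, 0.3]
ee_pos: [0.5397, 0.0235, 0.0416]
force: [2.3, 0.9, 2.7]
ee_pos: [0.5391, 0.0236, 0.0415]
force: [-1.0, -0.1, 5.5]
```

```bash
echo '[{"jaw": 0, "pos": [0.0039, 0.0002, -0.0002]}, {"jaw": 0, "pos": [0.0039, 0.0002, 0]}, {"jaw": 0, "pos": [0.0039, 0.0002, 0]}, {"jaw": 0, "pos": [0.0039, 0.0002, 0]}, {"jaw": 0, "pos": [0.0039, 0.0002, 0]}]' > mv.in && python3 -m inch mv.in| grep -E "ee_pos|^force"; echo '[{"jaw": 0, "pos": [0.0039, 0.0002, 0]}, {"jaw": 0, "pos": [0.0039, 0.0002, 0]}, {"jaw": 0, "pos": [0.0039, 0.0002, 0]}, {"jaw": 0, "pos": [0.0039, 0.0002, 0]}, {"jaw": 0, "pos": [0.0039, 0.0002, 0]}]' > mv.in && python3 -m inch mv.in| grep -E "ee_pos|^force";  echo '[{"jaw": 0}, {"jaw": 0}]' > mv.in && python3 -m inch mv.in| grep -E "ee_pos|^force"
```

```text
ee_pos: [0.5202, 0.0316, 0.0407]
force: [0.8, -0.4, 0.5]
ee_pos: [0.5034, 0.039, 0.0416]
force: [1.5, -0.8, 2.3]
ee_pos: [0.5029, 0.0391, 0.0415]
force: [-0.7, 0.5, 5.0]
```

```bash
for i in 1 2; do echo '[{"jaw": 0, "pos": [0.0036, 0.0015, 0]}, {"jaw": 0, "pos": [0.0036, 0.0015, 0]}, {"jaw": 0, "pos": [0.0036, 0.0015, 0]}, {"jaw": 0, "pos": [0.0036, 0.0015, 0]}, {"jaw": 0, "pos": [0.0036, 0.0015, 0]}]' > mv.in && python3 -m inch mv.in| grep -E "ee_pos|^force"; done; echo '[{"jaw": 0}, {"jaw": 0}]' > mv.in && python3 -m inch mv.in| grep -E "ee_pos|^force"
```

```text
ee_pos: [0.4883, 0.0524, 0.041]
force: [-0.6, 0.3, -0.0]
ee_pos: [0.4751, 0.0654, 0.0418]
force: [1.2, -0.4, 1.1]
ee_pos: [0.4745, 0.0658, 0.0416]
force: [-1.1, 1.8, 4.3]
```

Plug 5 is home as well (4 N at z=0.0416). I'll lift straight up, move back towards the start so the view is clear, and check.

```bash
echo '[{"jaw": 0, "pos": [0, 0, -0.01]}, {"jaw": 0, "pos": [0, 0, -0.03]}, {"jaw": 0, "pos": [0, 0, -0.04]}, {"jaw": 0, "pos": [0, 0, -0.04]}, {"jaw": 0, "pos": [0, 0, -0.03]}]' > mv.in && python3 -m inch mv.in | grep -E "ee_pos|^force"; echo '[{"jaw": 0, "pos": [0.01, 0.038, 0]}, {"jaw": 0, "pos": [0.01, 0.038, 0]}, {"jaw": 0, "pos": [0.01, 0.038, 0]}, {"jaw": 0, "pos": [0.01, 0.038, 0]}, {"jaw": 0, "pos": [0.01, 0.038, 0]}]' > mv.in && python3 -m inch mv.in>/dev/null; echo '[{"jaw": 0, "pos": [0.01, 0.038, 0]}, {"jaw": 0, "pos": [0.01, 0.038, 0]}, {"jaw": 0, "pos": [0.01, 0.038, 0]}, {"jaw": 0}, {"jaw": 0}]' > mv.in && python3 -m inch mv.in
python3 - <<'E'
from rig import ctrl
import h,cv2,numpy as np
im,d=ctrl.get_image("top");s,_=ctrl.get_image("scene")
g=cv2.cvtColor(im,cv2.COLOR_BGR2GRAY);o=cv2.cvtColor(h.load("top")[0],cv2.COLOR_BGR2GRAY)
w=np.float32(g[160:270,250:340]);v=np.float32(o[160:270,250:340]);print(cv2.phaseCorrelate(v,w))
f=lambda a:cv2.resize(a,None,fx=4.4,fy=4.4,interpolation=cv2.INTER_CUBIC)
cv2.imwrite("pics/end.png",np.hstack([f(h.load("top")[0][160:270,250:340]),f(im[160:270,250:340])]))
cv2.imwrite("pics/ends.png",f(s[180:260,275:395]))
E
```

```text
ee_pos: [0.4759, 0.0649, 0.195]
force: [1.3, 0.3, 0.0]
t: 10.67
ee_pos: [0.5026, 0.3794, 0.191]
ee_rot: [[-0.942, 0.337, -0.001], [0.337, 0.942, -0.001], [0.001, -0.002, -1.0]]
force: [0.2, -1.0, -0.5]
gripper_width: 0.005
grasp_force: 0.0
((-0.20597753486632087, 0.042633900068466346), 0.8567000658423812)
```

View pics/end.png

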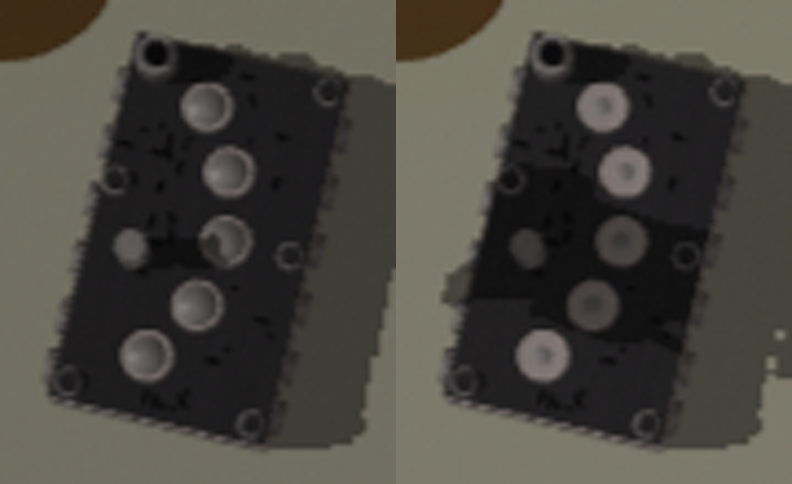

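View pics/ends.png

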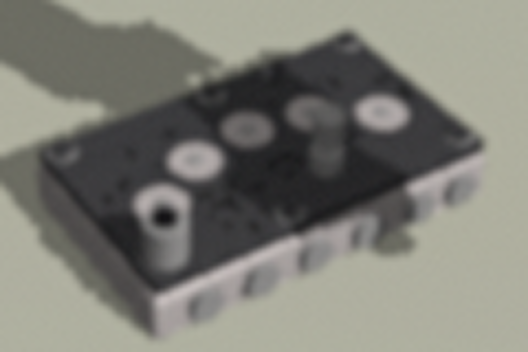

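Compared with the first picture, all five plugs now look flat and alike, at (603,107) to (543,355). The valve body and the spool at (528,248) haven't moved. Handing in.

```bash
python3 -c "from rig import ctrl;print(ctrl.finish_job())"
```

```text
the job is handed in; nothing more can be done
None
```

I ran the fingertips along all five plugs from the solenoid end and pressed each one home in order. The highest force I read was about 6 N. The valve body and spool look unmoved in the final pictures, and the arm finished clear at about 11 s. The job is handed in; no verdict came back.

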